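# Fit the amber filter to the inspection lamp and lock its retaining ring

### The arm

A 6-joint arm with a two-finger parallel gripper is mounted at the origin on the work surface. World frame = base frame: x ahead of the robot, y to its left, z up, the work surface at z = 0. Lengths are in m, angles in rad, forces in N, time in s.
With the tool pointing down it reaches from about 0.25 to 0.775 m from the base axis. Payload 4 kg.
Tool frame: the origin (TCP) lies at the centre of the arm's flange, where the gripper is bolted on; the fingertips stand 199 mm ahead of it and the grasp point (between the pads) lies 180 mm ahead of it (tip_reach is the distance from the TCP to the fingertips, in m); z points along the fingers, y is the line along which they close (so a half turn about z gives the same grasp; the last joint's range is limited). The gripper opens to 94 mm and grips with 3 to 60 N. Pads are 16 mm wide; open, the fingers measure 119 mm over their backs; the gripper's body (75 mm by 177 mm) begins 78 mm behind the grasp point.
Start: joints at [-1.354, 0.087, 1.371, -0, 1.684, -0.103], TCP at [0.173, -0.522, 0.405] pointing down, gripper open.
Joint ranges: [-3.1, 3.1], [-0.76, 2.03], [0.27, 2.55], [-1.08, 4.22], [0.17, 2.65], [-2.57, 2.57]. Speed limits (rad/s): [2.79, 2.79, 3.14, 3.14, 3.14, 3.14].

### API

Orientations are given as a rotation vector (axis times angle).
In Python, from bench import * gives the robot as it stands. The module is installed in compiled form; this text tells all that it offers.
- The arm moves only by the shell command python3 -m inch 'ROWS'. ROWS is JSON, a list of rows, each a list of 5 numbers: the shift along the tool's x, y, z in cm, then the turn about the tool's z in rad, then the opening in per cent of the stroke, from 0 (shut) to 100 (fully open). In form: [[dx, dy, dz, spin, fingers], ...]. A call has exactly 8 rows; each row shifts and turns the commanded pose from where the row before left it, along the tool's axes as they then stand; what a row does not reach is not made up. A row lasts 1/12 s, in which the tool goes at most 41.7 mm and 7.16 degrees, less where a joint would pass 70% of its speed; a pose out of reach is approached as far as the arm can. A call is refused whole if a number of a shift passes 4.17 or a number of a turn 0.125, either way. A call with a gripper value outside its range is refused whole. The fingers move at their own pace and stop on an object; the grip force is fixed at half the most. Time passes only in rows, so rows that do not move let the fingers close, or fill a call up. It gives the time, the measured TCP pose, the force, the opening and the grip force at its end, in the units of the state.
- observe(): the state, without advancing time (a new reading comes with each control period).
- get_image(name): name is "scene" or "top" or "wrist"; returns a dict with "pixels" (480x640x3 uint8, red, green, blue), "mtx" (3x3 intrinsics, pixels), "cam_to_world" (4x4, takes a point from camera to world coordinates). Camera axes: x right, y up, looking along -z (the intrinsics and any distortion apply to the point x, -y, -z); pixel columns grow to the right and rows downward; lengths in m; the calibration is good to about 2 mm. A picture is of the moment at which its call begins. There is no depth.
- hand_in(): hands the job in; it is judged then, once.
The state is a dict: "clock": time; "joints": joint angles; "qvel": joint speeds; "tau": joint torques, N m; "position": TCP position; "eef_rot": TCP orientation; "wrist_force": force on the tool from outside, world axes, zero at the start; "moment": the same for the moment, N m; "width": finger opening in m; "grip_force": force on a finger pad.
Only numpy, scipy, OpenCV 4.12 (cv2) and the standard library are available. Lean on these libraries where they do the work, as an engineer would, in place of code of your own. Each camera call takes 0.05 s, during which the arm holds its last target. There are 200 camera calls.

### The job

Drop the amber filter flat into the mouth of the inspection lamp, which lies face up on the bench. Then set the retaining ring down on the mouth with its two brass lugs in the gaps between the two red hooks, and turn it clockwise (seen from above) until the lugs lie fully under the hooks, so that it locks the filter in; let go of it there.

Things in the scene. Friction and masses are not known exactly. Their poses are not given: they have to be found in the camera images.
- amber_center (a point): Centre of the amber filter: disc 56 mm across, 16 mm thick, 60 g, black rim, orange glass, lying flat on a 6 mm thick cork pad (fixed). Discs with blue and green glass lie in one row with it, 100 mm apart along the pad; the row runs within 20 degrees of world x, so a grasp that closes along world y is free.
- ring_grip (a point): Middle of the retaining ring's brass grip bar (60 mm along x, 12 mm thick along y, 36 mm tall), on the ring's axis. Dark ring 104 mm wide with a hole; brass lugs at +x and -x reach 68 mm from the axis (26 wide, 6 thick). Flange: top 21, underside 27 mm below this point; below it a tapered collar, 82 to 66 mm wide, foot 36 mm below this point. 150 g. Same after a half turn.
- lamp: Inspection lamp, fixed face up in a stand 164 mm wide. Origin on its axis at bench height, z up. Red hooks on its +x and -x sides, 57 to 79 mm from the axis, 78 mm high, 48 mm wide. Under each a slot for a lug, 60 to 70 mm high, open inward and counter-clockwise (seen from above), with a stop wall at its clockwise end. Locked: ring x along lamp x; the stop lies some 5 degrees further.
- lamp_mouth (a point): Centre of the lamp's rim, 60 mm above the bench. Rim 92 mm wide inside, 100 outside; narrows within 10 mm to a 72 mm bore; floor (pale lens) 26.5 mm below the rim, where the filter rests. The ring goes in with its lugs 35 to 130 degrees counter-clockwise of the hooks, 60 is good; its flange rests on the rim (bar middle 27 mm above the rim), 5 mm side play, 4 mm up-down; turns freely.

How it is judged:
On the way, in this order (a step that is already met when the one before it is completed fails the run):
1. the amber filter lies flat on the floor of the lamp's bore, with the ring not yet on the lamp (horizontal distance between amber_center and lamp below 0.012 m and z of amber_center in the frame of lamp between 0.036 and 0.046 m and angle between amber_center's own z axis and vertical below 0.15 rad and horizontal distance between ring_grip and lamp above 0.1 m), for 0.2 s.
2. the ring sits on the mouth over the filter with its lugs under the hooks (horizontal distance between each of amber_center, ring_grip and lamp below 0.012 m and z of amber_center in the frame of lamp between 0.036 and 0.046 m and angle between amber_center's own z axis and vertical below 0.15 rad and z of ring_grip in the frame of lamp below 0.091 m and angle between ring_grip's own z axis and vertical below 0.12 rad and angle between the x axis of ring_grip and the x axis of lamp, either way round below 0.3 rad), for 0.2 s.
At the end, for the whole second after the job is handed in: Amber filter flat (8 deg) on the bore's floor, centre within 12 mm of the axis and 36 to 46 mm high; ring over it, level (7 deg), within 12 mm of the axis, bar middle no higher than 91 mm, its lugs under the hooks (ring x within 17 deg of lamp x) (all of step 2); the robot touches nothing.
It also fails if it takes over 48 s, if anything falls off the work surface, if the arm or the gripper's body presses on something with over 40 N, if the wrist force passes 120 N, or if a joint passes its speed limit or range.

## Working session

There is one attempt and no reset: what is moved stays moved. The work goes in short steps, Python scripts to look and compute and a shell command to move; the robot and the scene stay as the last step left them, time stands still between calls to the robot, and variables do not carry over. Pictures are saved under pics/ and viewed, at most 10 in all, crops included, and the job is handed in when it is done.

```bash
mkdir -p pics; cat > h.py <<'E'
from bench import *
import numpy as np, cv2
from scipy.spatial.transform import Rotation as R
def snap(n,f):
    d=get_image(n); cv2.imwrite('pics/'+f,d['pixels'][:,:,::-1]); np.savez('pics/'+f+'.npz',**d); return d
def ray(d,u,v,z):
    K=d['mtx'];T=d['cam_to_world']
    c=np.linalg.inv(K)@[u,v,1]; c=np.array([c[0],-c[1],-c[2]])
    w=T[:3,:3]@c; o=T[:3,3]; return o+w*(z-o[2])/w[2]
def proj(d,p):
    T=d['cam_to_world'];c=T[:3,:3].T@(np.array(p)-T[:3,3]); q=d['mtx']@[c[0],-c[1],-c[2]]; return q[:2]/q[2]
def load(f): return dict(np.load('pics/'+f+'.npz'))
E
python3 - <<'E'
from h import *
d=snap('top','top1.png');print(d['mtx'],d['cam_to_world'],d.keys())
d=snap('scene','sc1.png')
s=observe();print(s['position'],R.from_rotvec(s['eef_rot']).as_matrix(),s['clock'],s['width'])
E
```

```text
[[517.16492779   0.         322.94372523]
 [  0.         517.16492779 238.13463978]
 [  0.           0.           1.        ]] [[ 0.00706755  0.99165841 -0.12869981  0.36406718]
 [-0.99923063  0.00203845 -0.0391661  -0.02991367]
 [-0.03857704  0.1288776   0.99090987  1.0265254 ]
 [ 0.          0.          0.          1.        ]] dict_keys(['pixels', 'mtx', 'cam_to_world'])
[ 0.17285644 -0.52203432  0.40363319] [[ 9.49311830e-01  3.14335599e-01 -4.25004783e-04]
 [ 3.14335823e-01 -9.49309915e-01  1.91713262e-03]
 [ 1.99161774e-04 -1.95355090e-03 -9.99998072e-01]] 0.1 0.09397534154528243
```

View pics/top1.png

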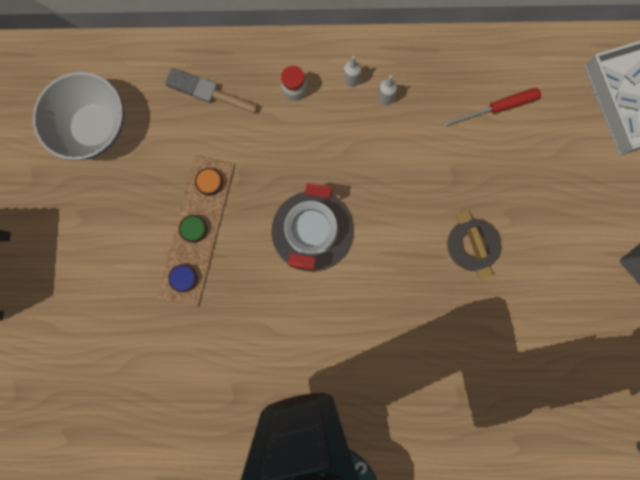

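View pics/sc1.png

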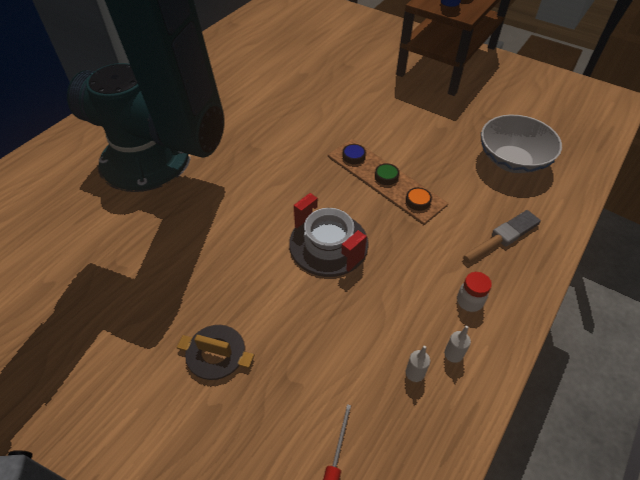

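The top view shows the amber disc at about (209,181), the lamp mouth at (312,227) with its hooks at (318,191) and (302,262), and the ring at (476,244) with lugs at (464,215) and (486,272). I'll refine these by colour.

```bash
cat > m.py <<'E'
from h import *
d=load('top1.png');im=d['pixels'];hsv=cv2.cvtColor(im,cv2.COLOR_RGB2HSV).astype(int);H,S,V=[hsv[...,i] for i in range(3)]
def cen(mask,x0,y0,x1,y1):
    m=np.zeros(mask.shape,bool);m[y0:y1,x0:x1]=mask[y0:y1,x0:x1]
    n,l,st,c=cv2.connectedComponentsWithStats(m.astype(np.uint8)); k=1+np.argmax(st[1:,4]);return c[k],st[k,4],np.argwhere(l==k)[:,::-1]
c,a,p=cen((H>5)&(H<18)&(S>200)&(V>150),190,165,230,200);print('amber',c,a,ray(d,*c,.022))
hk=[]
red=((H<5)|(H>175))&(S>180)
for b in [(295,175,340,205),(280,250,325,275)]:
    c,a,p=cen(red,*b);print('hook',c,a,ray(d,*c,.078),cv2.minAreaRect(p.astype(np.float32)));hk.append(ray(d,*c,.076))
print('lamp',(hk[0]+hk[1])/2,np.arctan2(*(hk[0]-hk[1])[[1,0]]))
br=(S>140)&(H>12)&(H<26)
bl=(V>0)
# ring flange: dark low sat
c,a,p=cen((S<90)&(V<90),440,210,510,280);e=cv2.fitEllipse(cv2.convexHull(p.astype(np.int32)));print('ring',c,a,e,ray(d,*e[0],.015))
for q in [(464,215),(486,272)]:print(ray(d,*q,.012), im[q[1],q[0]],hsv[q[1],q[0]])
big=cv2.resize(im[150:310,160:520],None,fx=2.2,fy=2.2,interpolation=cv2.INTER_CUBIC);cv2.imwrite('pics/crop1.png',big[:,:,::-1])
E
python3 m.py
```

```text
Traceback (most recent call last):
  File "m.py", line 6, in <module>
    c,a,p=cen((H>5)&(H<18)&(S>200)&(V>150),190,165,230,200);print('amber',c,a,ray(d,*c,.022))
          ~~~^^^^^^^^^^^^^^^^^^^^^^^^^^^^^^^^^^^^^^^^^^^^^^
  File "m.py", line 5, in cen
    n,l,st,c=cv2.connectedComponentsWithStats(m.astype(np.uint8)); k=1+np.argmax(st[1:,4]);return c[k],st[k,4],np.argwhere(l==k)[:,::-1]
                                                                       ~~~~~~~~~^^^^^^^^^^
ValueError: attempt to get argmax of an empty sequence
```

```bash
sed -i 's/(S>200)&(V>150)/(S>170)\&(V>120)/' m.py; sed -i '3i print(hsv[181,209],hsv[191,318],hsv[262,302],hsv[243,455],hsv[243,479])' m.py; python3 m.py
```

```text
[ 13 175 175] [  1 173 136] [  1 168 141] [11 28 72] [ 19 129 142]
amber [207.85820896 180.47263682] 402 [0.61074062 0.24172915 0.022     ]Traceback (most recent call last):
  File "m.py", line 11, in <module>
    c,a,p=cen(red,*b);print('hook',c,a,ray(d,*c,.078),cv2.minAreaRect(p.astype(np.float32)));hk.append(ray(d,*c,.076))
          ~~~^^^^^^^^
  File "m.py", line 6, in cen
    n,l,st,c=cv2.connectedComponentsWithStats(m.astype(np.uint8)); k=1+np.argmax(st[1:,4]);return c[k],st[k,4],np.argwhere(l==k)[:,::-1]
                                                                       ~~~~~~~~~^^^^^^^^^^
    return _wrapfunc(a, 'argmax', axis=axis, out=out, **kwds)
    return bound(*args, **kwds)
ValueError: attempt to get argmax of an empty sequence
```

```bash
sed -i 's/(S>170)&(V>120)/(S>150)\&(V>140)/; s/(S>180)/(S>130)/' m.py; sed -i 's/(S<90)&(V<90)/(S<70)\&(V<95)/' m.py; python3 m.py
```

```text
[ 13 175 175] [  1 173 136] [  1 168 141] [11 28 72] [ 19 129 142]
amber [207.62720403 180.40806045] 397 [0.61087435 0.24220198 0.022     ]
hook [318.29513889 190.52083333] 288 [0.57722204 0.01693165 0.078     ] ((317.9366760253906, 190.72488403320312), (25.309349060058594, 12.291224479675293), 7.594643592834473)
hook [301.65       261.30294118] 340 [0.44412064 0.04654929 0.078     ] ((301.45001220703125, 261.3499755859375), (26.728639602661133, 13.293608665466309), 8.130102157592773)
lamp [0.51098046 0.03187047 0.076     ] -0.21895213454848533
ring [473.49022346 244.91061453] 1432 ((473.8884582519531, 244.4281768798828), (50.83577346801758, 52.52096939086914), 104.87779998779297) [ 0.48368292 -0.28437655  0.015     ]
[ 0.54236952 -0.26761422  0.012     ] [138 112  67] [ 19 131 138]
[ 0.43025542 -0.30674948  0.012     ] [138 112  67] [ 19 131 138]
```

View pics/crop1.png

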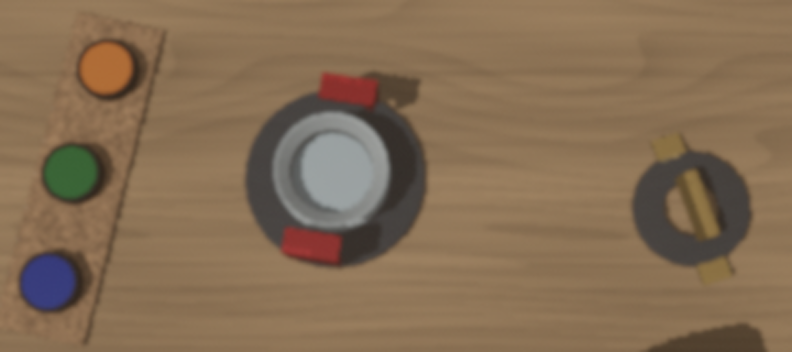

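The crop confirms it: amber is at the upper left of its row, the lamp hooks are at the top and bottom, and the ring is tilted, with its bar along the lugs. Next I need the deltas to a spot above amber.

```bash
cat > go.py <<'E'
import sys
from h import *
# target x y z(grasp point) a ; reports spin, then shift (cm) in axes before/after spin
x,y,z,a=map(float,sys.argv[1:5]); s=observe(); M=R.from_rotvec(s['eef_rot']).as_matrix()
a0=np.arctan2(M[1,0],M[0,0]); D=np.array([x,y,z+.180])-s['position']
f=lambda t:np.array([[np.cos(t),np.sin(t),0],[np.sin(t),-np.cos(t),0],[0,0,-1]])
print('a0',a0.round(4),'spin',round(a0-a,4),'now',(f(a0).T@D*100).round(2),'after',(f(a).T@D*100).round(2),'grasp',(s['position']-[0,0,.18]).round(4),'w',round(s['width'],4),'clk',s['clock'],'tilt',M[:2,2].round(4))
E
python3 go.py .611 .242 .18 -.24
```

```text
a0 0.3198 spin 0.5598 now [ 65.61 -58.76   4.36] after [ 24.4  -84.63   4.36] grasp [ 0.1729 -0.522   0.2236] w 0.094 clk 0.1 tilt [-0.0004  0.0019]
```

```bash
python3 -m inch '[[0,0,0,0.112,100],[0,0,0,0.112,100],[0,0,0,0.112,100],[0,0,0,0.112,100],[0,0,0,0.112,100],[1.1,-3.8,0,0,100],[1.1,-3.8,0,0,100],[1.1,-3.8,0,0,100]]' && python3 -m inch '[[1.1,-3.8,0,0,100],[1.1,-3.8,0,0,100],[1.1,-3.8,0,0,100],[1.1,-3.8,0,0,100],[1.1,-3.8,0,0,100],[1.1,-3.8,0,0,100],[1.1,-3.8,0,0,100],[1.1,-3.8,0,0,100]]'; python3 go.py .611 .242 .18 -.24
```

```text
clock: 0.77
position: [0.2322, -0.4183, 0.4036]
eef_rot: [-3.117, 0.379, 0.001]
wrist_force: [1.7, 0.4, 0.7]
width: 0.0937
grip_force: 0.0
clock: 1.43
position: [0.3901, -0.1429, 0.4044]
eef_rot: [3.119, -0.377, -0.0]
wrist_force: [-0.3, -0.4, 0.0]
width: 0.0942
grip_force: 0.0
a0 -0.2405 spin -0.0005 now [ 12.28 -42.65   4.44] after [ 12.3  -42.64   4.44] grasp [ 0.3901 -0.1429  0.2244] w 0.0942 clk 1.4333 tilt [-0.0001 -0.0001]
```

```bash
python3 -m inch '[[1.1,-3.85,0.3,0,100],[1.1,-3.85,0.3,0,100],[1.1,-3.85,0.3,0,100],[1.1,-3.85,0.3,0,100],[1.1,-3.85,0.3,0,100],[1.1,-3.85,0.3,0,100],[1.1,-3.85,0.3,0,100],[1.1,-3.85,0.3,0,100]]' && python3 -m inch '[[1.1,-3.8,0.5,0,100],[1.1,-3.8,0.5,0,100],[1.1,-3.8,0.5,0,100],[0,0,0.5,0,100],[0,0,0,0,100],[0,0,0,0,100],[0,0,0,0,100],[0,0,0,0,100]]'; python3 go.py .611 .242 .18 -.24; python3 -c "
from h import *
d=snap('wrist','w1.png');print(d['mtx'],d['cam_to_world'][:3,3])
for p in [(.611,.242,.022),(.511,.032,.06)]:print(proj(d,p))"
```

```text
clock: 2.1
position: [0.5491, 0.1354, 0.3799]
eef_rot: [3.119, -0.376, -0.001]
wrist_force: [0.2, 0.5, 0.2]
width: 0.0939
grip_force: 0.0
clock: 2.77
position: [0.6074, 0.2348, 0.3621]
eef_rot: [-3.118, 0.379, -0.003]
wrist_force: [-0.6, -0.6, 0.7]
width: 0.094
grip_force: 0.0
a0 -0.2419 spin -0.0019 now [ 0.18 -0.79  0.21] after [ 0.18 -0.79  0.21] grasp [0.6074 0.2348 0.1821] w 0.094 clk 2.7667 tilt [0.0018 0.0002]
[[332.67873827   0.         321.1149053 ]
 [  0.         332.67873827 236.31167771]
 [  0.           0.           1.        ]] [0.67513804 0.21764366 0.34167819]
[312.82436851 224.58085425]
[563.91452926 283.8319174 ]
```

View pics/w1.png

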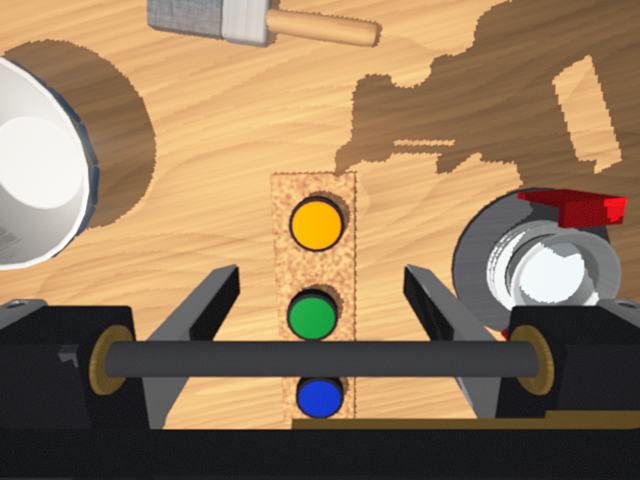

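The amber disc is at about (317,224), and the row is aligned with the tool. The lamp rim is at (562,275) with a hook at (575,207). I'll compute amber from this view.

```bash
cat > am.py <<'E'
from h import *
import sys
d=load(sys.argv[1]);z=float(sys.argv[2]);hsv=cv2.cvtColor(d['pixels'],cv2.COLOR_RGB2HSV)
m=cv2.inRange(hsv,(13,200,150),(25,255,255));n,l,st,c=cv2.connectedComponentsWithStats(m);k=1+np.argmax(st[1:,4])
print(c[k],st[k],ray(d,*c[k],z))
E
python3 am.py w1.png .022; python3 go.py .611 .242 .08 -.24
```

```text
[316.08710407 224.9428733 ] [ 293  202   48   47 1768] [0.60987892 0.23897843 0.022     ]
a0 -0.2419 spin -0.0019 now [ 0.17 -0.78 10.22] after [ 0.18 -0.78 10.22] grasp [0.6074 0.2348 0.1822] w 0.0939 clk 2.8167 tilt [0.0021 0.0003]
```

```bash
python3 -m inch '[[0.13,-0.57,2,0,100],[0,0,3,0,100],[0,0,3,0,100],[0,0,3,0,100],[0,0,2,0,100],[0,0,1.2,0,100],[0,0,0.5,0,100],[0,0,0.5,0,100]]';  python3 go.py .610 .240 .030 -.24
```

```text
clock: 3.48
position: [0.6107, 0.2409, 0.2095]
eef_rot: [-3.118, 0.378, -0.002]
wrist_force: [0.3, 0.1, 0.1]
width: 0.0943
grip_force: 0.0
a0 -0.241 spin -0.001 now [-0.04  0.11 -0.05] after [-0.04  0.11 -0.05] grasp [0.6107 0.2409 0.0295] w 0.0943 clk 3.4833 tilt [0.0016 0.0003]
```

```bash
python3 -m inch '[[0,0,0,0,40],[0,0,0,0,40],[0,0,0,0,40],[0,0,0,0,40],[0,0,0,0,40],[0,0,0,0,40],[0,0,0,0,40],[0,0,0,0,40]]'; python3 -m inch '[[0,0,0,0,40],[0,0,0,0,40],[0,0,-0.5,0,40],[0,0,-1,0,40],[0,0,-3,0,40],[0,0,-3,0,40],[0,0,-3,0,40],[0,0,-1,0,40]]';  python3 go.py .511 .032 .14 -.22
```

```text
clock: 4.15
position: [0.6105, 0.2414, 0.2093]
eef_rot: [3.119, -0.376, 0.001]
wrist_force: [-1.2, -1.0, 3.0]
width: 0.0555
grip_force: 30.0
clock: 4.82
position: [0.6111, 0.2418, 0.3302]
eef_rot: [-3.115, 0.376, -0.014]
wrist_force: [0.5, 0.0, 0.7]
width: 0.0555
grip_force: 30.0
a0 -0.2401 spin -0.0201 now [-4.73 22.76  1.02] after [-5.19 22.66  1.02] grasp [0.6111 0.2418 0.1502] w 0.0555 clk 4.8167 tilt [0.0092 0.003 ]
```

```bash
python3 -m inch '[[-2,3.3,-0.2,0,40],[-2,3.3,-0.2,0,40],[-2,3.3,0,0,40],[-2,3.3,0,0,40],[-2,3.3,0,0,40],[-2,2.5,0,0,40],[0,0,0,0,40],[0,0,0,0,40]]';  python3 go.py .511 .032 .14 -.22;python3 -c "
from h import *
d=snap('wrist','w2.png')
for p in [(.511,.032,.06),(.577,.0169,.078),(.444,.0465,.078)]:print(proj(d,p))"
```

```text
clock: 5.48
position: [0.4476, 0.0848, 0.3273]
eef_rot: [-3.118, 0.379, -0.0]
wrist_force: [0.2, -0.3, -0.3]
width: 0.0553
grip_force: 30.0
a0 -0.2419 spin -0.0219 now [7.42 3.61 0.73] after [7.34 3.77 0.73] grasp [0.4476 0.0848 0.1473] w 0.0553 clk 5.4833 tilt [0.0002 0.0005]
[371.03585891 146.21609362]
[377.40872199  31.43305287]
[373.9928719 245.1906546]
```

View pics/w2.png

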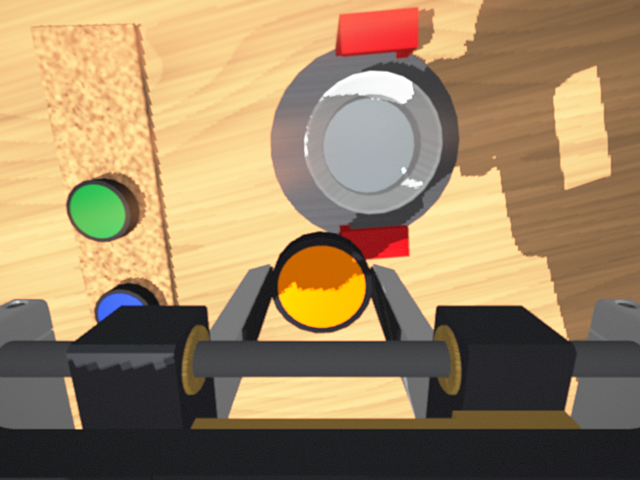

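The rim appears as an ellipse spanning x 305–442 and y 70–213, centred near (373.5,141.5). The hook edge runs (340,14)–(418,8), and the held amber disc is at about (322,283).

```bash
python3 - <<'E'
from h import *
d=load('w2.png')
print(ray(d,373.5,141.5,.06),[ray(d,u,141,.06) for u in(305,442)])
p,q=ray(d,340,14,.078),ray(d,418,8,.078);v=p-q;print(np.linalg.norm(v),np.arctan2(v[1],v[0])-np.pi/2,(p+q)/2)
p,q=ray(d,340,229,.078),ray(d,408,226,.078);v=p-q;print(np.linalg.norm(v),np.arctan2(v[1],v[0])-np.pi/2)
print(ray(d,322,283,.134))
E
python3 am.py w2.png .134
```

```text
[0.51376029 0.02962885 0.06      ] [array([0.52582666, 0.07699364, 0.06      ]), array([ 0.5023676 , -0.01787073,  0.06      ])]
0.04721338251962168 -0.17464456010841145 [0.58761158 0.01380126 0.078     ]
0.047856495354121474 -0.19712322203390165
[0.44703393 0.08411211 0.134     ]
[322.94549584 285.6336109 ] [ 278  246   87   82 5284] [0.44538728 0.08397651 0.134     ]
```

```bash
python3 go.py .512 .030 .078 -.19
```

```text
a0 -0.2409 spin -0.0509 now [7.48 3.87 6.96] after [7.27 4.24 6.96] grasp [0.4486 0.0854 0.1476] w 0.0553 clk 5.5333 tilt [0.001  0.0006]
```

```bash
python3 -m inch '[[0,0,0,-0.05,40],[2.4,1.4,0,0,40],[2.4,1.4,0,0,40],[2.4,1.4,0,0,40],[0,0,1,0,40],[0,0,1.5,0,40],[0,0,0,0,40],[0,0,0,0,40]]';python3 go.py .512 .030 .078 -.19
```

```text
clock: 6.2
position: [0.5117, 0.0314, 0.3011]
eef_rot: [-3.127, 0.297, 0.005]
wrist_force: [0.3, 0.6, -0.2]
width: 0.0553
grip_force: 30.0
a0 -0.1892 spin 0.0008 now [0.06 0.13 4.31] after [0.06 0.13 4.31] grasp [0.5117 0.0314 0.1211] w 0.0553 clk 6.2 tilt [-0.0034  0.0005]
```

```bash
python3 -m inch '[[0.06,0.13,1,0,40],[0,0,1,0,40],[0,0,1,0,40],[0,0,0.7,0,40],[0,0,0.6,0,40],[0,0,0,0,40],[0,0,0,0,40],[0,0,0,0,40]]';python3 go.py .512 .030 .078 -.19; python3 -m inch '[[0,0,0,0,66],[0,0,0,0,66],[0,0,0,0,66],[0,0,0,0,66],[0,0,-0.5,0,70],[0,0,-1,0,70],[0,0,-3,0,80],[0,0,-3,0,100]]'
```

```text
clock: 6.87
position: [0.5119, 0.0291, 0.2601]
eef_rot: [3.127, -0.298, 0.001]
wrist_force: [1.3, 0.4, -0.7]
width: 0.0552
grip_force: 30.0
a0 -0.1903 spin -0.0003 now [-0.01 -0.09  0.21] after [-0.01 -0.09  0.21] grasp [0.5119 0.0291 0.0801] w 0.0552 clk 6.8667 tilt [ 0.0008 -0.0001]
clock: 7.53
position: [0.5113, 0.0292, 0.3349]
eef_rot: [3.127, -0.298, -0.005]
wrist_force: [0.2, -0.0, 0.1]
width: 0.0756
grip_force: 0.0
```

```bash
python3 go.py .485 -.286 .17 .336
```

```text
a0 -0.1902 spin -0.5262 now [ 3.38 31.45 -1.51] after [-12.87  28.89  -1.51] grasp [0.5113 0.0292 0.1549] w 0.0756 clk 7.5333 tilt [-0.0031  0.0001]
```

```bash
python3 -m inch '[[0.42,3.9,-0.2,0,100],[0.42,3.9,-0.2,0,100],[0.42,3.9,-0.2,0,100],[0.42,3.9,-0.2,0,100],[0.42,3.9,-0.2,0,100],[0.42,3.9,-0.2,0,100],[0.42,3.9,-0.2,0,100],[0.42,3.9,-0.2,0,100]]'; python3 -m inch '[[0,0.2,0,-0.105,100],[0,0,0,-0.105,100],[0,0,0,-0.105,100],[0,0,0,-0.105,100],[0,0,0,-0.105,100],[0,0,0,0,100],[0,0,0,0,100],[0,0,0,0,100]]'; python3 go.py .485 -.286 .17 .336;python3 -c "
from h import *
d=snap('wrist','w3.png')
for p in [(.485,-.286,.054),(.485,-.286,.015)]:print(proj(d,p))
a=snap('top','top2.png')['pixels']
b=cv2.resize(a[150:310,240:400],(480,480),interpolation=2)[:,:,::-1];cv2.imwrite('pics/c2.png',b)"
```

```text
clock: 8.2
position: [0.4852, -0.2854, 0.3522]
eef_rot: [3.126, -0.298, 0.003]
wrist_force: [0.6, 0.4, 0.1]
width: 0.0942
grip_force: 0.0
clock: 8.87
position: [0.4854, -0.2855, 0.3513]
eef_rot: [3.098, 0.52, 0.001]
wrist_force: [0.1, -0.3, -0.4]
width: 0.094
grip_force: 0.0
a0 0.3327 spin -0.0033 now [-0.06  0.03  0.13] after [-0.06  0.03  0.13] grasp [ 0.4854 -0.2855  0.1713] w 0.094 clk 8.8667 tilt [ 0.0006 -0.0006]
[321.32492565 237.0302619 ]
[321.27079695 227.15775895]
```

View pics/w3.png

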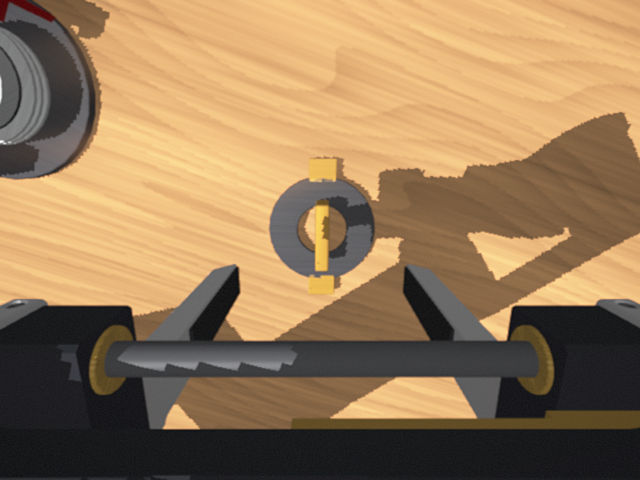

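View pics/c2.png

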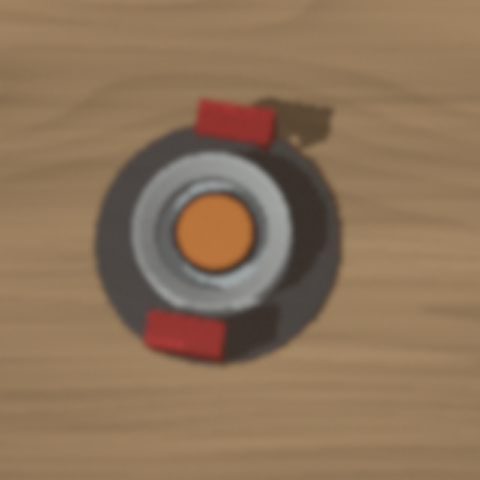

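The amber filter is flat and centred in the bore. The ring is aligned under the gripper, with its bar at (321,237), flange at (322,228), and lugs at (323,168) and (321,285). I'll descend and grip.

```bash
python3 -m inch '[[0,0,2,0,100],[0,0,3,0,90],[0,0,3,0,70],[0,0,2.5,0,60],[0,0,1.5,0,50],[0,0,0.8,0,40],[0,0,0.3,0,40],[0,0,0,0,40]]';  python3 go.py .485 -.286 .040 .336
```

```text
clock: 9.63
position: [0.4855, -0.2856, 0.2196]
eef_rot: [-3.098, -0.523, 0.0]
wrist_force: [-0.3, -0.3, 0.1]
width: 0.0506
grip_force: 0.0
a0 0.3344 spin -0.0016 now [-0.06  0.03 -0.04] after [-0.06  0.03 -0.04] grasp [ 0.4855 -0.2856  0.0396] w 0.0506 clk 9.6333 tilt [-0.0003  0.0001]
```

```bash
python3 -m inch '[[0,0,0,0,0],[0,0,0,0,0],[0,0,0,0,0],[0,0,0,0,0],[0,0,0,0,0],[0,0,0,0,0],[0,0,0,0,0],[0,0,0,0,0]]';python3 -m inch '[[0,0,-0.5,0,0],[0,0,-1.5,0,0],[0,0,-3,0,0],[0,0,-3,0,0],[0,0,-3,0,0],[0,0,-2,0,0],[0,0,0,0,0],[0,0,0,0,0]]';  python3 go.py .512 .030 .15 .86
```

```text
clock: 10.3
position: [0.4855, -0.2856, 0.2202]
eef_rot: [3.097, 0.523, 0.001]
wrist_force: [0.3, 0.1, 2.0]
width: 0.012
grip_force: 30.0
clock: 10.97
position: [0.4854, -0.2855, 0.3503]
eef_rot: [3.096, 0.523, 0.002]
wrist_force: [0.3, 0.9, -3.0]
width: 0.0118
grip_force: 30.0
a0 0.3348 spin -0.5252 now [ 12.88 -28.93   2.03] after [ 25.65 -18.57   2.03] grasp [ 0.4854 -0.2855  0.1703] w 0.0118 clk 10.9667 tilt [ 0.0015 -0.0011]
```

```bash
python3 -m inch '[[0,0,0,-0.105,0],[0,0,0,-0.105,0],[0,0,0,-0.105,0],[0,0,0,-0.105,0],[0,0,0,-0.105,0],[2.57,-1.86,0,0,0],[2.57,-1.86,0,0,0],[2.57,-1.86,0,0,0]]';python3 -m inch '[[2.57,-1.86,0,0,0],[2.57,-1.86,0,0,0],[2.57,-1.86,0,0,0],[2.57,-1.86,0,0,0],[2.57,-1.86,0,0,0],[2.57,-1.86,0,0,0],[2.57,-1.86,0,0,0],[0,0,0,0,0]]';  python3 go.py .512 .030 .0945 .86; python3 -c "
from h import *
d=load('top2.png');print(ray(d,310.7,227.5,.06))
snap('scene','sc2.png')
d=snap('top','top3.png');b=cv2.resize(d['pixels'][150:310,240:400],(480,480),interpolation=2)[:,:,::-1];cv2.imwrite('pics/c3.png',b)
"
```

```text
clock: 11.63
position: [0.4927, -0.1898, 0.3458]
eef_rot: [-2.852, -1.305, 0.006]
wrist_force: [0.2, -0.6, -1.9]
width: 0.0123
grip_force: 30.0
clock: 12.3
position: [0.5114, 0.0352, 0.3462]
eef_rot: [-2.846, -1.316, 0.006]
wrist_force: [-0.4, -0.3, -2.1]
width: 0.012
grip_force: 30.0
a0 0.8659 spin 0.0059 now [-0.36  0.38  7.17] after [-0.36  0.38  7.17] grasp [0.5114 0.0352 0.1662] w 0.012 clk 12.3 tilt [-0.006   0.0038]
[0.50985099 0.03162516 0.06      ]
```

View pics/sc2.png

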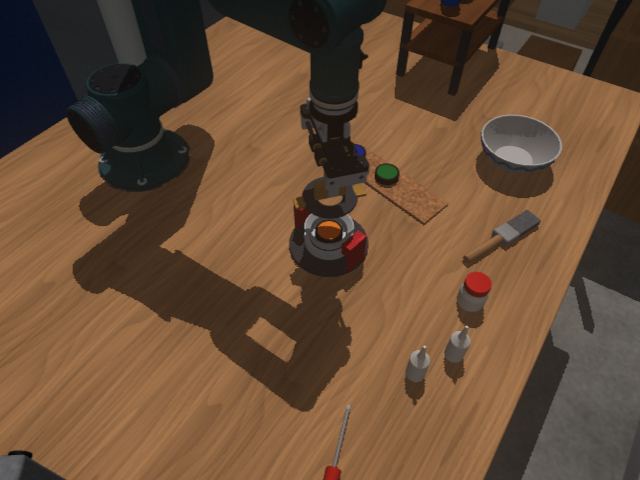

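The scene shows the ring at (330,197) hanging level above the lamp mouth at (329,232), with amber inside at (328,232) and the lugs off the hooks. I'll lower it.

```bash
python3 -m inch '[[-0.33,0.33,0,0,0],[0,0,1,0,0],[0,0,2,0,0],[0,0,1.5,0,0],[0,0,1,0,0],[0,0,0.7,0,0],[0,0,0,0,0],[0,0,0,0,0]]';  python3 go.py .5115 .0305 .0906 .86
```

```text
clock: 13.07
position: [0.5126, 0.0254, 0.2874]
eef_rot: [-2.856, -1.308, 0.001]
wrist_force: [-0.4, 0.3, -1.5]
width: 0.0117
grip_force: 30.0
a0 0.8588 spin -0.0012 now [ 0.32 -0.41  1.68] after [ 0.32 -0.41  1.68] grasp [0.5126 0.0254 0.1074] w 0.0117 clk 13.0667 tilt [-0.0004 -0.0001]
```

```bash
python3 -m inch '[[0.32,-0.41,0,0,0],[0,0,0.3,0,0],[0,0,0.4,0,0],[0,0,0.3,0,0],[0,0,0.3,0,0],[0,0,0.2,0,0],[0,0,0.1,0,0],[0,0,0,0,0]]';  python3 go.py .5115 .0305 .0906 .86
```

```text
clock: 13.73
position: [0.5115, 0.031, 0.2715]
eef_rot: [-2.856, -1.309, 0.0]
wrist_force: [0.3, 1.1, -1.8]
width: 0.0119
grip_force: 30.0
a0 0.8598 spin -0.0002 now [-0.04  0.04  0.09] after [-0.04  0.04  0.09] grasp [0.5115 0.031  0.0915] w 0.0119 clk 13.7333 tilt [-0.0003 -0.0001]
```

```bash
python3 -m inch '[[0,0,0.05,0,0],[0,0,0,0.1,0],[0,0,0,0.1,0],[0,0,0,0.1,0],[0,0,0,0.1,0],[0,0,0,0.1,0],[0,0,0,0,0],[0,0,0,0,0]]';  python3 go.py .5115 .0305 .0906 -.19;python3 -c "
from h import *
s=observe();print(s['moment'],s['wrist_force'])"
```

```text
clock: 14.4
position: [0.5115, 0.031, 0.2712]
eef_rot: [3.09, 0.566, 0.0]
wrist_force: [-0.1, -0.1, -2.6]
width: 0.0117
grip_force: 30.0
a0 0.3623 spin 0.5523 now [-0.02  0.05  0.06] after [0.01 0.05 0.06] grasp [0.5115 0.031  0.0912] w 0.0117 clk 14.4 tilt [ 0.0002 -0.0001]
[-0.04910068  0.01854861  0.035777  ] [-0.05483017 -0.07193751 -2.55036743]
```

```bash
python3 -m inch '[[0,0,0,0.1,0],[0,0,0,0.1,0],[0,0,0,0.1,0],[0,0,0,0.1,0],[0,0,0,0.1,0],[0,0,0,0.05,0],[0,0,0,0,0],[0,0,0,0,0]]';  python3 go.py .5115 .0305 .0906 -.19;python3 -c "
from h import *
s=observe();print(s['moment'],s['wrist_force'])"
```

```text
clock: 15.07
position: [0.5115, 0.031, 0.2712]
eef_rot: [3.128, -0.294, 0.0]
wrist_force: [-0.1, -0.8, -3.0]
width: 0.012
grip_force: 30.0
a0 -0.1873 spin 0.0027 now [0.01 0.05 0.06] after [0.01 0.05 0.06] grasp [0.5115 0.031  0.0912] w 0.012 clk 15.0667 tilt [ 0.0001 -0.0001]
[-0.00919466 -0.01126476  0.00281105] [-0.10986666 -0.7921923  -2.96191709]
```

```bash
python3 -m inch '[[0,0,0,0.02,0],[0,0,0,0.02,0],[0,0,0,0,0],[0,0,0,0,0],[0,0,0,0,30],[0,0,0,0,30],[0,0,0,0,30],[0,0,0,0,30]]'; python3 -m inch '[[0,0,-0.5,0,40],[0,0,-1,0,40],[0,0,-3,0,40],[0,0,-4,0,40],[0,0,-4,0,40],[-3,0,-2,0,40],[-4,0,0,0,40],[-4,0,0,0,40]]'; python3 -m inch '[[-3,0,0,0,40],[0,0,0,0,40],[0,0,0,0,40],[0,0,0,0,40],[0,0,0,0,40],[0,0,0,0,40],[0,0,0,0,40],[0,0,0,0,40]]'; python3 -c "
from h import *
d=snap('wrist','w4.png');print(proj(d,(.5115,.031,.105)))"
```

```text
clock: 15.73
position: [0.5116, 0.031, 0.2715]
eef_rot: [3.121, -0.361, 0.001]
wrist_force: [-0.2, -0.2, -0.0]
width: 0.0278
grip_force: 0.0
clock: 16.4
position: [0.4037, 0.0562, 0.4195]
eef_rot: [-3.12, 0.362, -0.009]
wrist_force: [-0.6, 0.4, 0.1]
width: 0.0377
grip_force: 0.0
clock: 17.07
position: [0.3759, 0.0628, 0.4158]
eef_rot: [3.12, -0.362, -0.002]
wrist_force: [0.2, 0.1, -1.2]
width: 0.0378
grip_force: 0.0
[320.25204358  61.84665955]
```

View pics/w4.png

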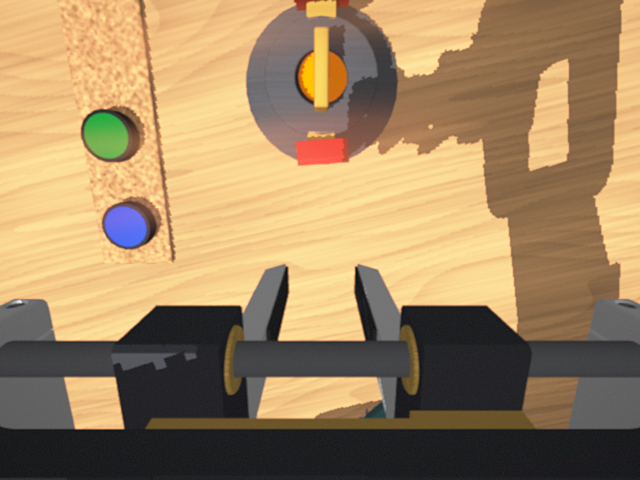

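The ring is seated. Its bar at (321,68) lines up with the hooks, and the lugs at (321,134) and (321,9) run under the red hooks at (322,151) and (320,3). Amber shows through the hole, and the gripper is clear.

```bash
python3 -c "
from bench import *
print(hand_in())"
```

```text
the job is handed in; nothing more can be done
None
```

The amber filter lies flat in the lamp bore and the ring is on the mouth with its lugs turned under the hooks; I let go, backed the gripper clear and handed the job in at about 17 s, but the hand-in call returned no verdict.

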